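# Present a freshly gilded plaque to the inspection camera

### The arm

A 6-joint arm with a two-finger parallel gripper is mounted at the origin on the work surface. World frame = base frame: x ahead of the robot, y to its left, z up, the work surface at z = 0. Lengths are in m, angles in rad, forces in N, time in s.
With the tool pointing down it reaches from about 0.35 to 0.85 m from the base axis. Payload 8.1 kg.
Tool frame: the origin (TCP) lies at the very end of the fingers, on their centre line; the grasp point (between the pads) lies 19 mm behind it; z points along the fingers, y is the line along which they close (so a half turn about z gives the same grasp; the last joint's range is limited). The gripper opens to 93 mm and grips with 3 to 60 N. Pads are 15 mm wide; open, the fingers measure 128 mm over their backs; the gripper's body (75 mm by 188 mm) begins 65 mm behind the grasp point.
Start: joints at [1.064, 0.13, 1.488, -0, 1.523, -0.085], TCP at [0.246, 0.547, 0.219] pointing down, gripper open.
Joint ranges: [-2.96, 2.96], [-0.89, 2.26], [0.02, 2.5], [-1.34, 4.48], [0, 2.73], [-2.66, 2.66]. Speed limits (rad/s): [2.39, 2.39, 2.79, 3.14, 3.14, 3.14].

### API

Orientations are given as a rotation vector (axis times angle).
In Python, from plant import robot gives the robot as it stands.
- The arm moves only by the tool play_rows, never from a script. Its argument "deltas" is one flat list of numbers, 5 for each row, row after row: the shift along the tool's x, y, z in mm, then the turn about the tool's z in degrees, then the finger opening in mm, from 0 to 93. A call has 1 to 10 rows; each row shifts and turns the commanded pose from where the row before left it, along the tool's axes as they then stand; what a row does not reach is not made up. A row lasts 1/12 s, in which the tool goes at most 41.7 mm and 7.16 degrees, less where a joint would pass 70% of its speed; a pose out of reach is approached as far as the arm can. A call with a gripper value outside its range is refused whole. The fingers move at their own pace and stop on an object; "newtons" is the grip in N (left out, the last holds). Time passes only in rows, so rows that do not move let the fingers close. It gives the time, the measured TCP pose, the force, the opening and the grip force at its end, in the units of the state.
- robot.read_state(): the state, without advancing time (a new reading comes with each control period).
- robot.read_camera(name): name is "scene" or "top" or "wrist"; returns a dict with "pixels" (420x560x3 uint8, blue, green, red), "mtx" (3x3 intrinsics, pixels), "eye" and "rotation" of the camera in the world. Camera axes: x right, y up, looking along -z (the intrinsics and any distortion apply to the point x, -y, -z); pixel columns grow to the right and rows downward; lengths in m; the calibration is good to about 2 mm. The wrist camera is an equidistant fisheye: a pixel r from the principal point sees the ray r / f radians off the axis. A picture is of the moment at which its call begins. There is no depth.
- robot.close_job(): hands the job in; it is judged then, once.
The state is a dict: "t": time; "q": joint angles; "dq": joint speeds; "joint_torque": joint torques, N m; "tool_pos": TCP position; "orientation": TCP orientation; "force": force on the tool from outside, world axes, zero at the start; "wrist_torque": the same for the moment, N m; "opening": finger opening in m; "gripper_force": force on a finger pad.
Only numpy, scipy, OpenCV 4.12 (cv2) and the standard library are available. Lean on these libraries where they do the work, as an engineer would, in place of code of your own. Each camera call takes 0.05 s, during which the arm holds its last target. There are 200 camera calls.

### The job

Take the house-shaped plaque (the one whose top rises to a point) out of the drying rack, holding it only by its two narrow side edges: nothing may touch its gilded front or its lacquered back, which are still wet. Present it in the air to the inspection camera on the column stand, right way up and level, with the gilded front squarely facing the lens, centred on the lens axis with its centre 18 cm from the lens (the camera looks down at a slant, so the plaque leans back to match). Finish while holding it there, still, without letting go, and do not disturb the camera or anything else on the bench.

Things in the scene. Friction and masses are not known exactly. Their poses are not given: they have to be found in the camera images.
- plaque: The plaque to present: house-shaped, straight side edges 70 mm high, pointed gable rising to 90 mm in the middle; about 60 g; stands upright in a groove of the rack; 60 mm wide (y), bare wooden core 7 mm thick (x). Origin: middle of the bottom edge; +x out of the gilded front, z up.
- plaque_mid (a point): Centre of that plaque, on its middle plane, 45 mm above its bottom edge; axes as the plaque's.
- plaque_faces: The wet faces of that plaque, fixed to it, which nothing may touch: gilded field on the front, black lacquer field on the back, each 1.5 mm proud of the core (10 mm over all), keeping 3 mm from the side edges, from 17 mm above the bottom edge up. Same origin and axes as the plaque.
- rack: Drying rack: wooden block 206 x 96 mm (x, y), 26 mm high; end boards 38 mm high at its x ends. Four grooves along y, 8.6 mm wide, 14 mm deep, at x = -75, -25, 25, 75 mm, floors 12 mm above the bench. Three hold a plaque, upright, front to the rack's +x; one is empty. Origin: centre of the underside. Fixed.
- square_plaque: A plaque with a straight square top, 84 mm high, otherwise alike; a bystander; 60 mm wide (y), bare wooden core 7 mm thick (x). Origin: middle of the bottom edge; +x out of the gilded front, z up.
- arched_plaque: A plaque with a round arched top, sides 60 mm and 90 mm high in the middle, otherwise alike; a bystander; 60 mm wide (y), bare wooden core 7 mm thick (x). Origin: middle of the bottom edge; +x out of the gilded front, z up.
- cam_stand: Stand of the inspection camera: grey base plate 150 x 130 mm, steel column 422 mm high, 18 mm thick, with clamp carriage and camera. Origin: foot of the column; the camera looks to the stand's -x side. Fixed; the camera's height and slant vary, its joints are stiff and must not be moved.
- lens (a point): Centre of the front glass of the camera's lens (lens barrel 38 mm across, in a white ring light 62 mm across). Axes: it looks along -x, slanting 9 to 29 degrees down; y is level, across; z is up in the picture. A plaque squarely facing it right way up has its axes parallel to these.
- focus (a point): The point in the air 180 mm in front of the lens on its axis, where the middle of the plaque belongs; axes as the lens's.
- size_jar: Amber glass jar, 56 mm across, 60 mm high; a bystander. Origin: centre of the underside.
- flat_brush: Flat brush lying on the bench, about 130 mm long, 46 mm wide, 10 mm high; a bystander. Origin: on the bench near its middle.
- burnisher: Burnisher with a stone tip lying on the bench, about 155 mm long, 12 mm thick; a bystander. Origin: on the bench near its middle.

How it is judged:
By the outcome, as a careful person would: the job done as asked, in the order asked, and still so for the second after the job is handed in, while the arm keeps its last pose, push and grip.
It also fails if it takes over 43 s, if anything falls off the work surface, if the arm or the gripper's body presses on something with over 40 N, if the wrist force passes 120 N, or if a joint passes its speed limit or range.

## Working session

There is one attempt and no reset: what is moved stays moved. The work goes in short steps, Python scripts to look and compute and a tool call to move; the robot and the scene stay as the last step left them, time stands still between calls to the robot, and variables do not carry over. Pictures are saved under pics/ and viewed, at most 10 in all, crops included, and the job is handed in when it is done.

Besides the shell and the picture viewer there is one more tool, called after "Call:" by a JSON object that holds its "name" and its "arguments", one argument or row to a line. play_rows: Moves the arm, as the interface text tells. Its arguments: {"type":"object","properties":{"deltas":{"type":"array"},"newtons":{"type":"number"}},"required":["deltas"]}

```bash
mkdir -p pics; ls
python3 - <<'E'
from plant import robot
import cv2
for n in("scene","top","wrist"):
    c=robot.read_camera(n); cv2.imwrite(f"pics/{n}0.png",c["pixels"]); print(n,c["mtx"].tolist(),c["eye"],c["rotation"].tolist(), [k for k in c])
print(robot.read_state())
E
```

```text
pics
scene [[440.5031644840259, 0.0, 278.6265121666027], [0.0, 440.5031644840259, 208.53432955248587], [0.0, 0.0, 1.0]] [ 0.91571191 -0.39138332  1.02092476] [0.562848210164839, 0.17473765161456126, 0.6223886791483416] ['pixels', 'mtx', 'eye', 'rotation']
top [[413.34757308094953, 0.0, 282.8546434611832], [0.0, 413.34757308094953, 214.14691310928254], [0.0, 0.0, 1.0]] [0.50126343 0.06955586 1.22063931] [0.042899574155952, -0.05079945203955039, -1.5431151152926261] ['pixels', 'mtx', 'eye', 'rotation']
wrist [[325.19226210127806, 0.0, 277.0754217516085], [0.0, 325.19226210127806, 209.90169014914719], [0.0, 0.0, 1.0]] [0.18649566 0.57505069 0.38430599] [-0.2133968940855475, -0.13623299495804525, 1.1430721294960853] ['pixels', 'mtx', 'eye', 'rotation']
{'t': 0.15, 'q': array([ 1.06361079e+00,  1.31026727e-01,  1.48905116e+00, -2.58673135e-05,
        1.52300930e+00, -8.54446919e-02]), 'dq': array([-0.00173251, -0.00132154, -0.00335161, -0.00038124, -0.00078463,
        0.00017529]), 'joint_torque': array([ 1.32771158e-03, -5.60472965e+01, -4.92337346e+01,  7.69361132e-02,
        3.05677112e-02, -6.13750672e-05]), 'tool_pos': array([0.24539963, 0.54701946, 0.21779301]), 'orientation': array([-6.57482005e-01, -3.07160059e+00,  2.25685902e-03]), 'force': array([1.22205151, 0.67264128, 0.45870696]), 'wrist_torque': array([ 0.00389646, -0.00044935,  0.01067623]), 'gripper_force': 0.0, 'opening': 0.09284596236269045}
```

View pics/scene0.png

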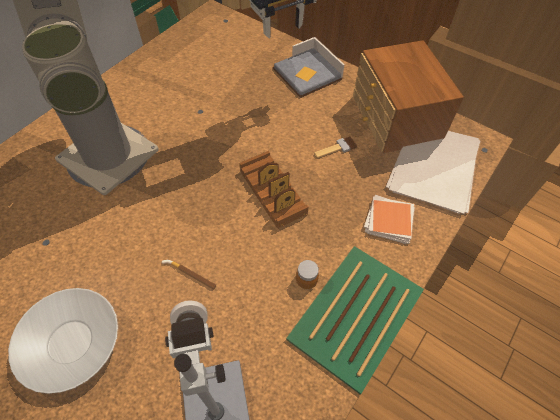

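View pics/top0.png

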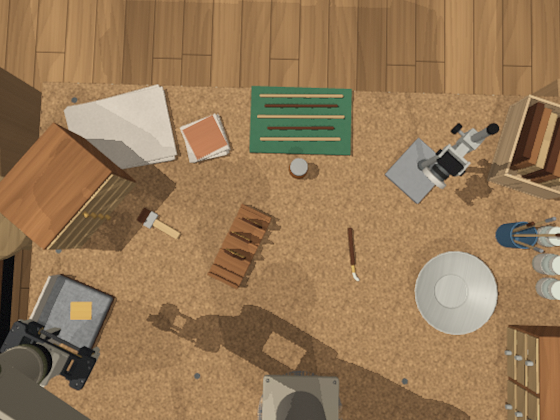

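View pics/wrist0.png

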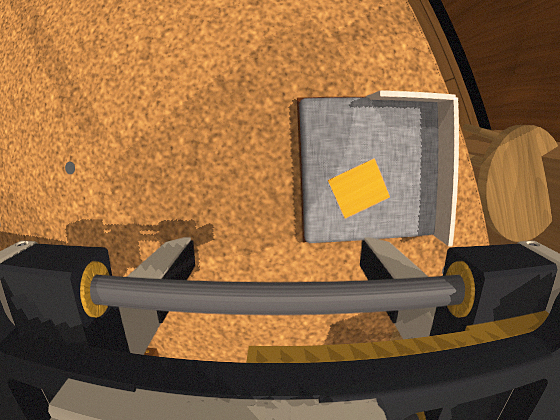

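Top view: rack about (240,245), jar (299,168), inspection stand base (418,170), burnisher (352,255). Scene view: rack (275,190), stand (205,385). I'll enlarge the rack and the stand.

Run:
```python
import cv2,numpy as np
t=cv2.imread("pics/top0.png");s=cv2.imread("pics/scene0.png")
def cr(i,x,y,w=100,h=75): return cv2.resize(i[y:y+h,x:x+w],(400,300),interpolation=cv2.INTER_CUBIC)
cv2.imwrite("pics/c1.png",np.vstack([np.hstack([cr(t,400,115),cr(t,190,205,)]),np.hstack([cr(s,140,295,133,100),cr(s,225,145,)])]))
```

```text
(no output)
```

View pics/c1.png

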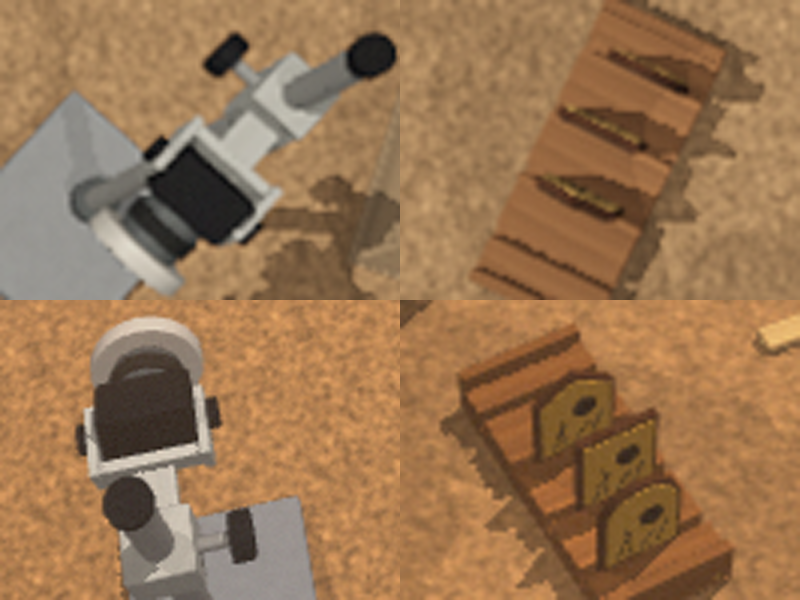

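Crop shows the scene-view rack with empty groove at upper left, then house (273,173), square (285,187) and arched (287,205), fronts towards rack +x. In the top view the house is at about (235,254), and the lens ring centre is about (434,179) top and (189,317) scene.

```bash
cat > h.py <<'E'
import numpy as np,cv2
from scipy.spatial.transform import Rotation as R
from scipy.optimize import least_squares
def rays(c,px,fish=False):
    px=np.atleast_2d(np.asarray(px,float)); K=c["mtx"]; f=K[0,0]
    d=(px-K[:2,2])/f
    if fish:
        r=np.linalg.norm(d,axis=1,keepdims=True); v=np.c_[d*np.sinc(r/np.pi),np.cos(r)]
    else: v=np.c_[d,np.ones(len(d))]
    v=v*[1,-1,-1]; v/=np.linalg.norm(v,axis=1,keepdims=True)
    return R.from_rotvec(c["rotation"]).apply(v)
def proj(c,P,fish=False):
    p=R.from_rotvec(c["rotation"]).inv().apply(np.atleast_2d(P)-c["eye"])*[1,-1,-1]
    K=c["mtx"]
    if fish:
        rho=np.linalg.norm(p[:,:2],axis=1); th=np.arctan2(rho,p[:,2]); d=p[:,:2]*(th/np.maximum(rho,1e-9))[:,None]
    else: d=p[:,:2]/p[:,2:]
    return d*K[0,0]+K[:2,2]
def onplane(c,px,z,fish=False):
    v=rays(c,px,fish); return c["eye"]+v*((z-c["eye"][2])/v[:,2])[:,None]
def tri(obs):
    A=np.zeros((3,3));b=np.zeros(3)
    for e,v in obs:
        M=np.eye(3)-np.outer(v,v);A+=M;b+=M@e
    return np.linalg.solve(A,b)
E
python3 - <<'E'
from plant import robot
from h import *
t=robot.read_camera("top");s=robot.read_camera("scene");w=robot.read_camera("wrist");st=robot.read_state()
np.set_printoptions(precision=3,suppress=True)
L=tri([(t["eye"],rays(t,(433.7,178.7))[0]),(s["eye"],rays(s,(189,317))[0])]);print("lens",L)
print(proj(t,L),proj(s,L))
print("house top",onplane(t,(235,253.7),.10), "jar",onplane(t,(299,168),.06))
print("base corners",onplane(t,[(418.3,138.5),(386,171),(418,202)],.008))
T=R.from_rotvec(st["orientation"]);print(T.as_matrix());C=R.from_rotvec(w["rotation"])
print("cam in tool",T.inv().apply(w["eye"]-st["tool_pos"]),(T.inv()*C).as_matrix())
E
```

```text
lens [ 0.647 -0.273  0.294]
[[433.405 178.423]] [[188.46  317.042]]
house top [[0.458 0.191 0.1  ]] jar [[0.703 0.022 0.06 ]]
base corners [[ 0.811 -0.333  0.008]
 [ 0.71  -0.238  0.008]
 [ 0.621 -0.333  0.008]]
[[-0.912  0.409 -0.   ]
 [ 0.409  0.912 -0.001]
 [ 0.    -0.001 -1.   ]]
cam in tool [ 0.065  0.001 -0.166] [[-0.     0.971  0.237]
 [ 1.     0.     0.   ]
 [ 0.     0.237 -0.971]]
```

Call:
{"name": "play_rows", "arguments": {
  "deltas": [-28, -20, -4, 0, 93, -28, -20, -4, 0, 93, -28, -20, -4, 0, 93, -28, -20, -4, 0, 93, -28, -20, -4, 0, 93, -28, -20, -4, 0, 93, -28, -20, -4, 0, 93, -28, -20, -4, 0, 93, -28, -20, 0, 0, 93, -28, -20, 0, 0, 93]
}}

```text
t: 1.13
tool_pos: [0.4199, 0.2489, 0.2512]
orientation: [0.657, 3.071, 0.001]
force: [0.0, 0.9, -0.1]
opening: 0.093
gripper_force: 0.0
```

Call:
{"name": "play_rows", "arguments": {
  "deltas": [-28, -19, 0, 0, 93, -28, -19, 0, 0, 93, 0, 0, 0, 0, 93, 0, 0, 0, 0, 93]
}}

```text
t: 1.47
tool_pos: [0.4553, 0.1914, 0.2506]
orientation: [-0.663, -3.071, -0.0]
force: [-0.2, 1.4, 0.5]
opening: 0.0928
gripper_force: 0.0
```

```bash
cat > snap.py <<'E'
import sys,pickle,cv2
from plant import robot
n=sys.argv[1]
d={k:robot.read_camera(k) for k in("scene","top","wrist")}; d["st"]=robot.read_state()
pickle.dump(d,open(n+".pkl","wb")); cv2.imwrite(f"pics/{n}.png",d["wrist"]["pixels"])
print(d["st"]["tool_pos"],d["st"]["orientation"],d["st"]["force"],d["st"]["t"],d["st"]["opening"],d["st"]["gripper_force"])
E
python3 snap.py a1
```

```text
[0.45421031 0.19359995 0.25059976] [-6.56302767e-01 -3.07186807e+00 -4.33544114e-04] [-0.40483366  0.32579618  0.87628231] 1.6167 0.09305638252506286 0.0
```

View pics/a1.png

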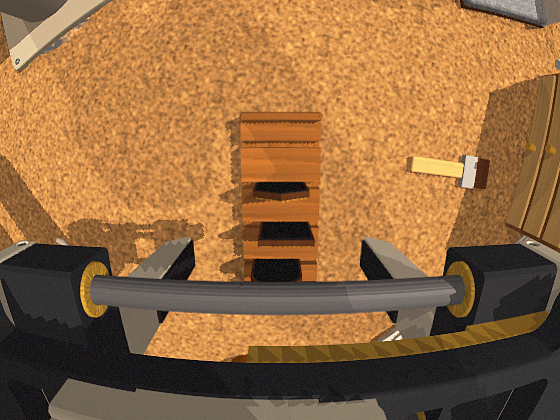

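Wrist view: rack at columns 240–321, empty groove at row 148, then the house plaque at (280,188) with a black pointed back, and two others at rows 232 and 268. I'll zoom in to pick corners.

Run:
```python
import cv2,numpy as np,pickle
d=pickle.load(open("a1.pkl","rb"))
w=d["wrist"]["pixels"];s=d["scene"]["pixels"]
a=cv2.resize(w[105:215,230:330],(500,550),interpolation=cv2.INTER_CUBIC)
b=cv2.resize(s[150:260,235:315][:110],(300,412),interpolation=cv2.INTER_CUBIC)
o=np.zeros((550,800,3),np.uint8);o[:,:500]=a;o[:412,500:]=b
cv2.imwrite("pics/c2.png",o)
```

```text
(no output)
```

View pics/c2.png

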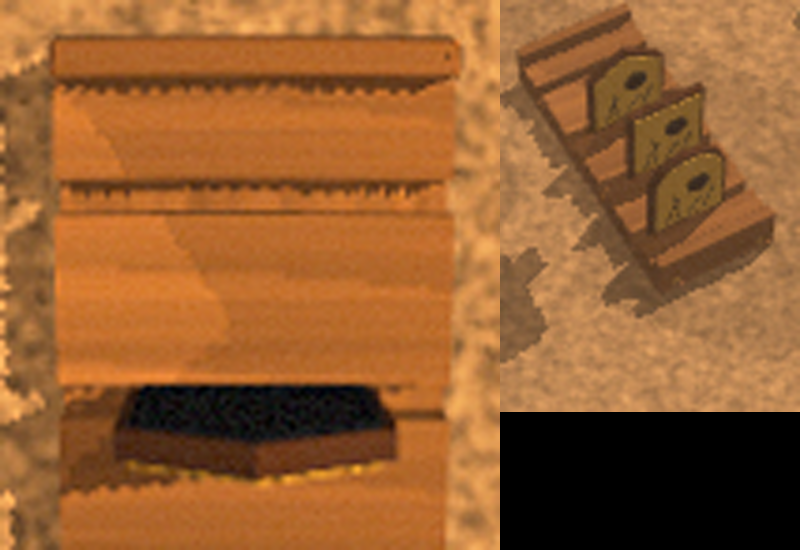

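Run:
```python
import pickle
from h import *
np.set_printoptions(precision=4,suppress=True)
d=pickle.load(open("a1.pkl","rb"));w=d["wrist"];s=d["scene"];t=d["top"]
pk=lambda x,y:(230+(x+.5)/5-.5,105+(y+.5)/5-.5)
# image right = tool y ~ rack +y
obs=[((-103,-48,38),(52,38)),((-103,48,38),(460,38)),((-79.3,None,26),(250,183)),((-70.7,-48,26),(57,212)),((-70.7,48,26),(452,212)),((-29.3,-48,26),(61,386)),((-29.3,48,26),(447,386)),((-20.7,48,26),(445,415)),
 ((-25,'p0',102),(256,458)),((-25,'p-30',82),(116,443)),((-25,'p30',82),(396,440))]
def res(p,full=False):
    c,sn=np.cos(p[2]),np.sin(p[2]); out=[]
    for (x,y,z),k in obs:
        no=y is None
        dx=0
        if no:y=0
        if isinstance(y,str): y=float(y[1:])+p[3]*1e3; dx=p[4]*1e3
        P=np.array([p[0]+(c*(x+dx)-sn*y)/1e3,p[1]+(sn*(x+dx)+c*y)/1e3,z/1e3])
        e=proj(w,P,True)[0]-pk(*k)
        if no:e[0]=0
        out.append(e)
    return np.array(out) if full else np.r_[np.ravel(out),p[4]*300]
r=least_squares(res,[.46,.19,-.45,0,0],loss='soft_l1');p=r.x
print(p[:2],np.degrees(p[2]),p[3]*1e3,p[4]*1e3);print(res(p,True))
c,sn=np.cos(p[2]),np.sin(p[2]);Rm=np.array([[c,-sn,0],[sn,c,0],[0,0,1]])
for q in[(-.103,-.048,.038),(-.103,.048,.038),(-.025,p[3],.102)]: P=np.r_[p[:2],0]+Rm@q;print(q,P,"scene crop",(proj(s,P)[0]-[235,150])*3.75+[500,0],"top",proj(t,P)[0])
print("plaque",np.r_[p[:2],0]+Rm@[-.025+p[4],p[3],.012])
T=R.from_rotvec(d["st"]["orientation"]).as_matrix();print("tool yaw",np.degrees(np.arctan2(-T[1,0],-T[0,0])))
```

```text
[0.4776 0.1886] -24.23466449705544 -0.1992288430264242 -0.02243995876558892
[[-0.9145  7.6344]
 [ 0.36    7.8389]
 [ 0.     -1.6657]
 [-0.5264 -0.0827]
 [ 0.2857  0.0613]
 [-0.7963 -0.9695]
 [ 0.6234 -0.8875]
 [ 0.8507  0.2377]
 [ 0.1465  0.2589]
 [-0.6475 -0.4673]
 [ 0.4217  0.1796]]
(-0.103, -0.048, 0.038) [0.364  0.1871 0.038 ] scene crop [519.6868  53.6046] top [237.6521 286.2609]
(-0.103, 0.048, 0.038) [0.4034 0.2747 0.038 ] scene crop [630.5566   7.1034] top [207.2878 271.4503]
(-0.025, np.float64(-0.00019922884302642422), 0.102) [0.4547 0.1987 0.102 ] scene crop [623.0474  46.6925] top [232.0312 254.8926]
plaque [0.4547 0.1987 0.012 ]
tool yaw -24.11978751030105
```

Run:
```python
import pickle
from h import *
np.set_printoptions(precision=4,suppress=True)
d=pickle.load(open("a1.pkl","rb"));w=d["wrist"]
pk=lambda x,y:(230+(x+.5)/5-.5,105+(y+.5)/5-.5)
obs=[((-70.7,-48,26),(57,212)),((-70.7,48,26),(452,212)),((-79.3,-48,26),(55,183)),((-79.3,48,26),(454,183)),((-29.3,-48,26),(61,386)),((-29.3,48,26),(447,386)),((-20.7,48,26),(445,415))]
pl=[((0,0,102),(256,458)),((0,-30,82),(116,443)),((0,30,82),(396,440))]
def P(p,x,y,z):
    c,s=np.cos(p[2]),np.sin(p[2]);return np.array([p[0]+(c*x-s*y)/1e3,p[1]+(s*x+c*y)/1e3,z/1e3])
f=lambda o:lambda p:np.ravel([proj(w,P(p,*a),True)[0]-pk(*k) for a,k in o])
r=least_squares(f(obs),[.46,.19,-.45]).x;q=least_squares(f(pl),[.46,.19,-.45]).x
print("rack",r[:2],np.degrees(r[2]),"groove",P(r,-25,0,0));print("plaque",q[:2],np.degrees(q[2]));print(f(obs)(r),f(pl)(q))
T=R.from_rotvec(d["st"]["orientation"]).as_matrix()
for n,v in(("groove",P(r,-25,0,0)),("plq",np.r_[q[:2],0])): print(n,1e3*T.T@(v-d["st"]["tool_pos"]))
```

```text
rack [0.4783 0.1883] -24.148369619745832 groove [0.4555 0.1986 0.    ]
plaque [0.4547 0.1987] -23.560036144972283
[-0.565   0.6129  0.2303  0.635  -0.2552 -0.6955 -0.0791 -0.661  -0.7785
 -0.2887  0.6143 -0.3246  0.851   0.7968] [ 0.1667  0.2697 -0.6214 -0.127   0.4452 -0.14  ]
groove [  0.705    5.0209 250.601 ]
plq [  1.486    4.8312 250.6014]
```

Call:
{"name": "play_rows", "arguments": {
  "deltas": [-21, -28, -10, 0, 93, -21, -28, -10, 0, 93, -21, -28, -10, 0, 93, -21, -28, -10, 0, 93, -21, -28, -10, 0, 93, -21, -28, -10, 0, 93, -21, -28, -10, 0, 93, -21, -28, -10, 0, 93, 0, 0, 0, 7, 93, 0, 0, 0, 7, 93]
}}

```text
t: 2.45
tool_pos: [0.5169, -0.0809, 0.3312]
orientation: [1.035, 2.965, 0.0]
force: [0.5, -0.3, -0.7]
opening: 0.0927
gripper_force: 0.0
```

Call:
{"name": "play_rows", "arguments": {
  "deltas": [0, 0, 0, 7, 93, 0, 0, 0, 7, 93, 0, 0, 0, 7, 93, 0, 0, 0, 7, 93, 0, 0, 0, 7, 93, 0, 0, 0, 7, 93, 0, 0, 0, 7, 93, 0, 0, 0, 7, 93, 0, 0, 0, 7, 93, 0, 0, 0, 7, 93]
}}

```text
t: 3.28
tool_pos: [0.5165, -0.0786, 0.3307]
orientation: [-2.547, -1.838, -0.0]
force: [-0.9, -0.1, 0.4]
opening: 0.0928
gripper_force: 0.0
```

Call:
{"name": "play_rows", "arguments": {
  "deltas": [0, 0, 0, 7, 93, 0, 0, 0, 7, 93, 0, 0, 0, 7, 93, 0, 0, 0, 0, 93, 0, 0, 0, 0, 93]
}}

```text
t: 3.7
tool_pos: [0.5164, -0.0791, 0.3306]
orientation: [-2.833, -1.357, -0.0]
force: [0.6, -0.6, -0.0]
opening: 0.0931
gripper_force: 0.0
```

```bash
python3 snap.py a2
python3 - <<'E'
import pickle
from h import *
d=pickle.load(open("a2.pkl","rb"));print(d["st"]["q"],proj(d["wrist"],[.647,-.273,.294],True),d["wrist"]["eye"])
E
```

```text
[ 0.51636151 -0.07981468  0.33063252] [-2.83463731e+00 -1.35427200e+00  2.02261828e-05] [0.65839055 0.02481981 0.12519529] 3.85 0.09308067817400384 0.0
[-2.51534708e-01 -9.86685645e-02  1.51785810e+00  3.89167202e-05
  1.72245214e+00  4.27874302e-01] [[522.29109641 300.88922124]] [ 0.55749456 -0.02776461  0.49724882]
```

View pics/a2.png

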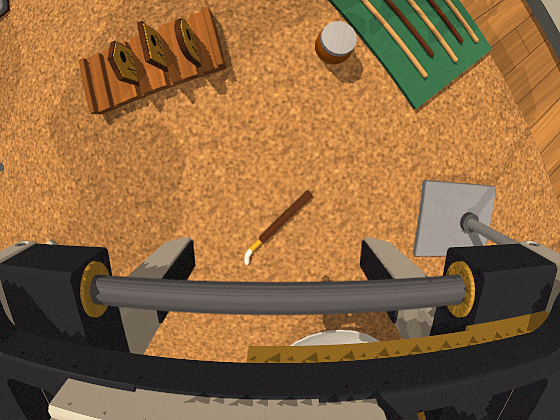

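Wrist view: stand base plate corners (425,181), (495,186), (415,256), column foot about (470,222). The lens itself is hidden behind the gripper's right motor, so I shift back.

Call:
{"name": "play_rows", "arguments": {
  "deltas": [-28, 0, 0, 0, 93, -28, 0, 0, 0, 93, -28, 0, 0, 0, 93, -28, 0, 0, 0, 93, -28, 0, 0, 0, 93, 0, 0, 0, 0, 93, 0, 0, 0, 0, 93]
}}

```text
t: 4.43
tool_pos: [0.4275, -0.1897, 0.3308]
orientation: [2.838, 1.347, 0.001]
force: [0.6, 0.7, 0.4]
opening: 0.0928
gripper_force: 0.0
```

```bash
python3 snap.py a3
```

```text
[ 0.42843935 -0.18823829  0.33067718] [-2.83628971e+00 -1.35052855e+00 -6.89220129e-04] [ 0.2040434  -0.54274655  0.43024524] 4.5833 0.09311571061105849 0.0
```

Call:
{"name": "play_rows", "arguments": {
  "deltas": [-28, 5, 10, 0, 93, -28, 5, 10, 0, 93, 0, 0, 10, 0, 93, 0, 0, 10, 0, 93, 0, 0, 0, 0, 93, 0, 0, 0, 0, 93]
}}

```text
t: 5.08
tool_pos: [0.4006, -0.2374, 0.29]
orientation: [-2.835, -1.35, 0.001]
force: [0.6, 0.2, -0.2]
opening: 0.0931
gripper_force: 0.0
```

```bash
python3 snap.py a4;  python3 - <<'E'
import cv2,numpy as np
from h import *
import pickle
I=[]
for n in("a3","a4"):
    d=pickle.load(open(n+".pkl","rb"));p=proj(d["wrist"],[.647,-.273,.294],True)[0];print(p)
    x=int(min(max(p[0]-100,0),360));y=int(min(max(p[1]-130,0),220));print(n,x,y)
    I.append(cv2.resize(d["wrist"]["pixels"][y:y+200,x:x+200],(400,400),interpolation=cv2.INTER_CUBIC))
cv2.imwrite("pics/c3.png",np.hstack(I))
E
```

```text
[ 0.401019   -0.23811239  0.29140357] [2.83573626e+00 1.35009378e+00 1.00248285e-03] [-0.68461989 -0.13155327 -0.26027442] 5.2333 0.09245743057352085 0.0
[550.03669919 143.64859023]
a3 360 13
[577.66028546  70.87213927]
a4 360 0
```

View pics/c3.png

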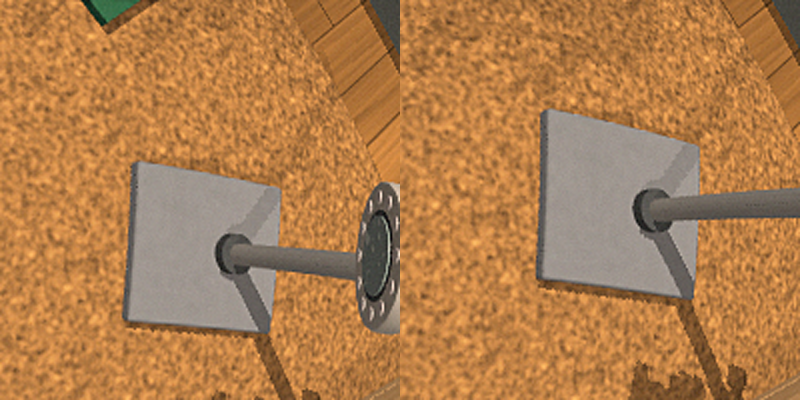

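Crops: base plate with column foot; a3 shows part of the LED ring with lens at px (538–560, 104–181), cut by the frame. I'll go higher and closer for complete ring views from several poses.

Call:
{"name": "play_rows", "arguments": {
  "deltas": [19, 10, -30, 0, 93, 19, 10, -30, 0, 93, 18, 10, -30, 0, 93, 0, 0, 0, 0, 93, 0, 0, 0, 0, 93]
}}

```text
t: 5.65
tool_pos: [0.4607, -0.2138, 0.3834]
orientation: [2.832, 1.35, 0.004]
force: [0.5, -0.9, -0.4]
opening: 0.093
gripper_force: 0.0
```

```bash
python3 snap.py b1
```

```text
[ 0.45844423 -0.21399884  0.37959484] [-2.83621717e+00 -1.34813497e+00  1.60901381e-03] [-0.44276829  0.51860315 -0.38860368] 5.8 0.09308095801469311 0.0
```

Call:
{"name": "play_rows", "arguments": {
  "deltas": [-25, 0, 0, 0, 93, -25, 0, 0, 0, 93, -25, 0, 0, 0, 93, 0, 0, 0, 0, 93, 0, 0, 0, 0, 93]
}}

```text
t: 6.22
tool_pos: [0.4102, -0.273, 0.3795]
orientation: [-2.838, -1.343, 0.001]
force: [-0.3, 0.9, -0.1]
opening: 0.0929
gripper_force: 0.0
```

```bash
python3 snap.py b2;  python3 - <<'E'
import cv2,numpy as np
from h import *
import pickle
I=[]
for n in("b1","b2"):
    d=pickle.load(open(n+".pkl","rb"));p=proj(d["wrist"],[.647,-.273,.294],True)[0];print(p)
    x=int(min(max(p[0]-50,0),460));y=int(min(max(p[1]-50,0),320));print(n,x,y)
    I.append(cv2.resize(d["wrist"]["pixels"][y:y+100,x:x+100],(400,400),interpolation=cv2.INTER_CUBIC))
cv2.imwrite("pics/c4.png",np.hstack(I))
E
```

```text
[ 0.41156946 -0.27179968  0.38009473] [-2.83657634e+00 -1.34817088e+00  1.43007585e-04] [ 0.28125229 -0.36920725 -0.2872531 ] 6.3667 0.09342929078502103 0.0
[483.31398689 135.41150666]
b1 433 85
[483.08159619  53.53864206]
b2 433 3
```

View pics/c4.png

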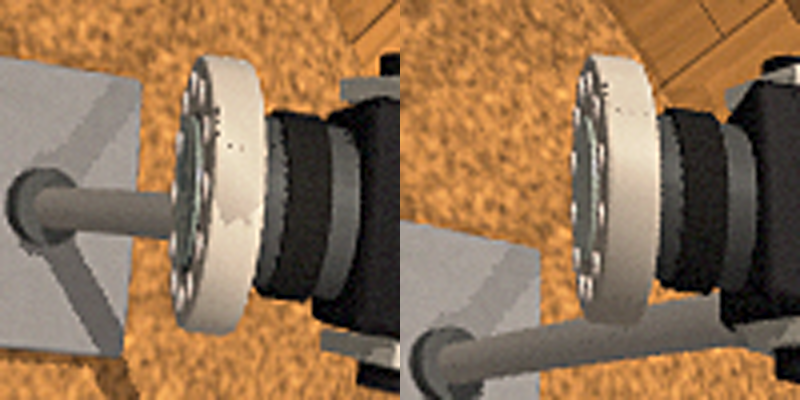

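Crops of b1 and b2: nearly side-on ring light, face at crop x 170–215 (b1) and 570–608 (b2), barrel and body behind it. I'll fit base plate and ring circle numerically.

```bash
cat > fit.py <<'E'
import pickle,cv2
from h import *
from scipy.optimize import minimize
np.set_printoptions(precision=4,suppress=True)
D={n:pickle.load(open(n+".pkl","rb")) for n in("a2","a3","a4","b1","b2")}
pkc=lambda x,y,ox,oy,s:((x+.5)/s-.5+ox,(y+.5)/s-.5+oy)
a3=[pkc(*q,360,13,2) for q in[(136,162),(280,187),(125,322),(268,333)]]
a4=[pkc(*q,360,0,2) for q in[(145,110),(300,145),(140,278),(292,298)]]
def base(p,xy):
    c,s=np.cos(p[2]),np.sin(p[2]);cs=[(-1,1),(1,1),(-1,-1),(1,-1)]
    return np.array([(p[0]+c*a*xy[0]-s*b*xy[1],p[1]+s*a*xy[0]+c*b*xy[1],p[3]) for a,b in cs])
for xy in((.075,.065),(.065,.075)):
    f=lambda p:np.r_[(proj(D["a3"]["wrist"],base(p,xy),True)-a3).ravel(),(proj(D["a4"]["wrist"],base(p,xy),True)-a4).ravel()]
    r=least_squares(f,[.72,-.33,-.7,.008]);print("base",xy,r.x,np.degrees(r.x[2]),"rms",np.sqrt(np.mean(r.fun**2)))
foot=[pkc(235,253,360,13,2),pkc(252,208,360,0,2)]
print("foot",[onplane(D[n]["wrist"],f,.012,True) for n,f in zip(("a3","a4"),foot)])
G={}
for n in("a3","b1","b2"):
    im=cv2.GaussianBlur(D[n]["wrist"]["pixels"].astype(np.float32),(0,0),.8)
    gx=cv2.Sobel(im,cv2.CV_32F,1,0);gy=cv2.Sobel(im,cv2.CV_32F,0,1)
    G[n]=np.minimum(np.sqrt((gx**2+gy**2).sum(2)),250)
th=np.linspace(0,2*np.pi,120,endpoint=False)
def circ(p,r=.031):
    M=R.from_euler("zy",[p[3],p[4]]).as_matrix() # +pitch about y: x axis tips down -> looks(-x) up; so slant down = negative... sign by fit
    return p[:3]+r*(np.cos(th)[:,None]*M[:,1]+np.sin(th)[:,None]*M[:,2])
def cost(p):
    s=0
    for n,g in G.items():
        q=proj(D[n]["wrist"],circ(p),True).astype(np.float32)
        v=cv2.remap(g,q[:,:1].copy(),q[:,1:].copy(),cv2.INTER_LINEAR)
        ins=(q[:,0]<558)&(q[:,1]>0); s-=v[ins].mean()
    return s
if __name__=="__main__":
    best=[]
    rng=np.random.default_rng(0)
    for k in range(60):
        p0=np.array([.647,-.273,.294,np.radians(-42),np.radians(-18)])+rng.normal(size=5)*[.006,.006,.006,.08,.12]
        o=minimize(cost,p0,method="Nelder-Mead",options=dict(maxiter=1500,xatol=1e-5,fatol=1e-3,initial_simplex=p0+np.vstack([np.zeros(5),np.diag([.004,.004,.004,.06,.06])])));best.append((o.fun,o.x))
    best.sort(key=lambda b:b[0])
    for f,x in best[:6]: print(f,x[:3],np.degrees(x[3:]))
    x=best[0][1]; np.save("lens.npy",x)
    for n in("b1","b2","a3"): q=proj(D[n]["wrist"],circ(x),True); print(n,[q[i].round(1).tolist() for i in(q[:,0].argmin(),q[:,0].argmax(),q[:,1].argmin(),q[:,1].argmax())])
    for n in("top","scene"): print(n,proj(D["b1"][n],x[:3]))
E
python3 fit.py
```

```text
base (0.075, 0.065) [ 0.715  -0.3296 -0.7133  0.0123] -40.87140201769874 rms 0.5551686881597782
base (0.065, 0.075) [ 0.7229 -0.3341 -0.7312 -0.0048] -41.89502344054494 rms 5.612160266355952
foot [array([[ 0.7367, -0.3471,  0.012 ]]), array([[ 0.7366, -0.3441,  0.012 ]])]
-610.7428588867188 [ 0.6465 -0.2704  0.301 ] [-40.3372 -19.3335]
-610.7356567382812 [ 0.6466 -0.2705  0.3007] [-40.3321 -19.376 ]
-610.6821899414062 [ 0.6467 -0.2706  0.3007] [-40.2615 -19.4005]
-610.634033203125 [ 0.6465 -0.2704  0.301 ] [-40.2801 -19.2728]
-610.44921875 [ 0.6464 -0.2703  0.3012] [-40.5927 -19.3615]
-609.9707641601562 [ 0.6463 -0.2703  0.3012] [-40.1378 -19.2728]
b1 [[474.3, 141.5], [500.0, 125.9], [489.6, 98.6], [483.7, 168.7]]
b2 [[474.6, 57.1], [498.5, 45.1], [487.9, 16.3], [483.5, 83.7]]
a3 [[536.4, 147.5], [575.6, 137.4], [557.8, 104.0], [552.7, 180.2]]
top [[433.5259 178.1957]]
scene [[188.476  314.1677]]
```

```bash
cat > fit2.py <<'E'
from fit import *
def circ2(p,off=0.,r=.031):
    M=R.from_euler("ZY",[p[3],p[4]]).as_matrix()
    return p[:3]+off*M[:,0]+r*(np.cos(th)[:,None]*M[:,1]+np.sin(th)[:,None]*M[:,2])
ext={"b1":(475.6,487,99.2,167.2),"b2":(475.5,485,17.2,79.5),"a3":(538.3,None,104.,179.8)}
def e0(p):
    o=[]
    for n,e in ext.items():
        q=proj(D[n]["wrist"],circ2(p),True)
        for v,k in zip((q[:,0].min(),q[:,0].max(),q[:,1].min(),q[:,1].max()),e):
            if k: o.append(v-k)
    return np.array(o)
r=least_squares(e0,[.647,-.273,.294,-.7,-.3]);print("ext",r.x[:3],np.degrees(r.x[3:]),r.fun)
def cost(p):
    s=0
    for n,g in G.items():
        w=D[n]["wrist"];q=proj(w,circ2(p),True).astype(np.float32);b=proj(w,circ2(p,p[5]),True).astype(np.float32)
        h=cv2.convexHull(np.vstack([q,b]),returnPoints=False).ravel();b=b[h[h>=120]-120]
        for c in (q,b):
            c=c[(c[:,0]<558)&(c[:,1]>0)]
            if len(c)<5: continue
            s-=cv2.remap(g,c[:,:1].copy(),c[:,1:].copy(),cv2.INTER_LINEAR).mean()
    return s
best=[];rng=np.random.default_rng(0)
for k in range(40):
    p0=np.r_[r.x,.012]+rng.normal(size=6)*[.002,.002,.002,.04,.04,.002]
    o=minimize(cost,p0,method="Nelder-Mead",options=dict(maxiter=2000,xatol=1e-5,fatol=1e-3,initial_simplex=p0+np.vstack([np.zeros(6),np.diag([.002,.002,.002,.04,.04,.003])])));best.append((o.fun,o.x))
best.sort(key=lambda b:b[0])
for f,x in best[:6]: print(f,x[:3],np.degrees(x[3:5]),x[5],e0(x).round(1))
x=best[0][1]; np.save("lens.npy",x)
M=R.from_euler("ZY",x[3:5]).as_matrix();print("axis",M[:,0],"focus",x[:3]-.18*M[:,0])
print([ (n,proj(D["b1"][n],x[:3])[0]) for n in("top","scene")])
u=np.array([.715,-.3296])-x[:2];print("column dir yaw",np.degrees(np.arctan2(-.3456-x[1],.7366-x[0])))
E
python3 fit2.py | grep -v "^base\|^foot"
```

```text
ext [ 0.6432 -0.2677  0.2992] [-47.2718 -28.7829] [-1.2244  0.9567 -0.865   0.332   1.1799 -0.4635 -1.5873  3.4345 -0.4392
 -0.3105 -0.9747]
-1339.6617431640625 [ 0.6456 -0.2689  0.2948] [-41.439  -26.5197] 0.010325884160784286 [-0.3 -0.  -1.3 -0.2  0.5  0.4 -0.5  4.2 -1.7 -1.  -1.7]
-1339.37109375 [ 0.6455 -0.2688  0.2949] [-41.4013 -26.5159] 0.010309590992872436 [-0.3 -0.1 -1.3 -0.2  0.4  0.4 -0.6  4.1 -1.7 -1.1 -1.7]
-1339.28173828125 [ 0.6457 -0.2689  0.2947] [-41.546  -26.5213] 0.010267165395600342 [-0.3 -0.  -1.3 -0.2  0.5  0.4 -0.5  4.2 -1.7 -1.1 -1.7]
-1333.767578125 [ 0.6462 -0.2692  0.2942] [-41.2623 -26.9795] 0.010369819837324547 [ 0.1 -0.2 -1.3 -0.3  0.8  0.3 -0.3  4.3 -1.4 -1.  -1.9]
-1332.0634765625 [ 0.6464 -0.2697  0.2934] [-41.7995 -26.6077] 0.010334171468096263 [-0.2  0.1 -0.8 -0.2  0.7  0.5  0.4  4.7 -1.9 -0.6 -1.7]
-1331.6923828125 [ 0.6464 -0.2698  0.2934] [-41.601  -26.8004] 0.01031437493127114 [-0.  -0.  -0.8 -0.1  0.8  0.4  0.4  4.7 -1.7 -0.6 -1.7]
axis [ 0.6708 -0.5922  0.4465] focus [ 0.5249 -0.1623  0.2144]
[('top', array([431.8609, 178.9845])), ('scene', array([189.2554, 314.4473]))]
column dir yaw -40.13439417435969
```

```bash
cat >> fit2.py <<'E'
print("--- fixed yaw scan over pitch")
for pt in range(-32,-14,2):
    o=minimize(lambda v:cost(np.r_[v[:3],np.radians(-40.9),np.radians(pt),v[3]]),np.r_[x[:3],x[5]],method="Nelder-Mead",options=dict(maxiter=900,initial_simplex=np.r_[x[:3],x[5]]+np.vstack([np.zeros(4),np.eye(4)*.003])))
    print(pt,o.fun,o.x)
for n,o in(("b1",(433,85)),("b2",(433,3))):
    for s in(0,.0103,.03,.05): print(n,s,((proj(D[n]["wrist"],x[:3]+s*M[:,0],True)[0]-o)*4).round())
E
python3 fit2.py | sed -n '/---/,$p'
```

```text
--- fixed yaw scan over pitch
-32 -974.4385986328125 [ 0.6469 -0.2696  0.2956  0.0111]
-30 -1157.391357421875 [ 0.6457 -0.2691  0.2922  0.0124]
-28 -1304.217041015625 [ 0.6468 -0.2698  0.2931  0.0106]
-26 -1326.842041015625 [ 0.6457 -0.2691  0.2945  0.0101]
-24 -1228.0118408203125 [ 0.6454 -0.2688  0.2948  0.0098]
-22 -1132.7357177734375 [ 0.6428 -0.2666  0.2959  0.0113]
-20 -1126.8992919921875 [ 0.6422 -0.2663  0.295   0.0117]
-18 -1212.6510009765625 [ 0.6483 -0.2715  0.3003  0.0006]
-16 -1110.120361328125 [ 0.64   -0.2646  0.2958  0.0119]
b1 0 [191. 190.]
b1 0.0103 [234. 196.]
b1 0.03 [314. 209.]
b1 0.05 [393. 222.]
b2 0 [189. 189.]
b2 0.0103 [232. 194.]
b2 0.03 [313. 206.]
b2 0.05 [392. 219.]
```

Call:
{"name": "play_rows", "arguments": {
  "deltas": [26, -17.5, 8, 0, 93, 26, -17.5, 8, 0, 93, 26, -17.5, 8, 0, 93, 26, -17.5, 8, 0, 93, 26, -17.5, 8, 0, 93, 26, -17.5, 8, 0, 93, 26, -17.5, 8, 0, 93, 26, -17.5, 8, 0, 93, 26, -17.5, 8, 0, 93, 26, -17.5, 8, 0, 93]
}}

```text
t: 7.2
tool_pos: [0.4397, 0.0422, 0.3002]
orientation: [-2.837, -1.35, -0.0]
force: [0.9, -0.0, 0.2]
opening: 0.0932
gripper_force: 0.0
```

Call:
{"name": "play_rows", "arguments": {
  "deltas": [26, -17.5, 8, 0, 93, 26, -17.5, 8, 0, 93, 26, -17.5, 8, 0, 93, 26, -17.5, 8, 0, 93, 28, -18, 8, 0, 93, 0, 0, 0, -7, 93, 0, 0, 0, -7, 93, 0, 0, 0, -7, 93, 0, 0, 0, -7, 93, 0, 0, 0, -7, 93]
}}

```text
t: 8.03
tool_pos: [0.4546, 0.1988, 0.2603]
orientation: [-2.292, -2.148, 0.001]
force: [0.3, -0.2, -0.1]
opening: 0.0929
gripper_force: 0.0
```

Call:
{"name": "play_rows", "arguments": {
  "deltas": [0, 0, 0, -7, 93, 0, 0, 0, -7, 93, 0, 0, 0, -7, 93, 0, 0, 0, -7, 93, 0, 0, 0, -7, 93, 0, 0, 0, -7, 93, 0, 0, 0, -7, 93, 0, 0, 0, -7, 93, 0, 0, 0, -7, 93, 0, 0, 0, -7, 93]
}}

```text
t: 8.87
tool_pos: [0.4547, 0.1986, 0.2604]
orientation: [-0.646, -3.074, -0.0]
force: [0.2, 0.3, -0.4]
opening: 0.0928
gripper_force: 0.0
```

Call:
{"name": "play_rows", "arguments": {
  "deltas": [0, 0, 0, 0, 93, 0, 0, 0, 0, 93]
}}

```text
t: 9.03
tool_pos: [0.4548, 0.1983, 0.2604]
orientation: [-0.662, -3.071, 0.0]
force: [-0.0, -0.6, 0.3]
opening: 0.0929
gripper_force: 0.0
```

```bash
cat > rel.py <<'E'
from plant import robot
from h import *
import sys
# mean tool pose over a few noisy readings, target xyz yaw from argv -> tool-frame mm
np.set_printoptions(precision=2,suppress=True)
S=[]
for i in range(3): robot.read_camera("top");S.append(robot.read_state())
p=np.mean([s["tool_pos"] for s in S],0);T=R.from_rotvec(S[-1]["orientation"]).as_matrix()
Ts=[R.from_rotvec(s["orientation"]).as_matrix() for s in S];h=np.mean([np.degrees(np.arctan2(-m[1,0],-m[0,0])) for m in Ts])
tx,ty,tz,yaw=map(float,sys.argv[1:5])
print("t",S[-1]["t"],"pos",p*1e3,"yaw",h,"q",S[-1]["q"],"op",S[-1]["opening"],S[-1]["gripper_force"],S[-1]["force"])
print("tool delta mm",1e3*T.T@(np.array([tx,ty,tz])-p),"turn",-(yaw-h))
E
python3 rel.py .4551 .1986 .038 -24.1
```

```text
t 9.1833 pos [454.98 198.08 260.52] yaw -24.3500442191535 q [ 0.31 -0.17  1.71  0.    1.6  -0.84] op 0.09283009334305187 0.0 [0.06 0.07 0.14]
tool delta mm [  0.07   0.54 222.52] turn -0.25004421915349795
```

Call:
{"name": "play_rows", "arguments": {
  "deltas": [0, 0.5, 30, 0, 93, 0, 0, 30, 0, 93, 0, 0, 30, 0, 93, 0, 0, 30, 0, 93, 0, 0, 30, 0, 93, 0, 0, 25, 0, 93, 0, 0, 20, 0, 93, 0, 0, 15, 0, 93, 0, 0, 12.5, 0, 93, 0, 0, 0, 0, 93]
}}

```text
t: 10.02
tool_pos: [0.453, 0.1974, 0.0351]
orientation: [-0.66, -3.067, 0.004]
force: [-1.0, 0.1, -0.1]
opening: 0.0928
gripper_force: 0.0
```

Call:
{"name": "play_rows", "arguments": {
  "deltas": [0, 0, 0, 0, 75, 0, 0, 0, 0, 66, 0, 0, 0, 0, 63, 0, 0, 0, 0, 60, 0, 0, 0, 0, 58, 0, 0, 0, 0, 56, 0, 0, 0, 0, 56, 0, 0, 0, 0, 56, 0, 0, 0, 0, 56],
  "newtons": 12
}}

```text
t: 10.77
tool_pos: [0.4559, 0.1982, 0.0388]
orientation: [0.658, 3.071, 0.001]
force: [-2.3, -1.3, 5.6]
opening: 0.06
gripper_force: 12.0
```

Call:
{"name": "play_rows", "arguments": {
  "deltas": [0, 0, -2, 0, 56, 0, 0, -3, 0, 56, 0, 0, -3, 0, 56, 0, 0, -2, 0, 56, 0, 0, 0, 0, 56]
}}

```text
t: 11.18
tool_pos: [0.4557, 0.1982, 0.0487]
orientation: [0.658, 3.071, 0.001]
force: [0.3, 0.2, -0.7]
opening: 0.0603
gripper_force: 12.0
```

```bash
python3 snap.py g0; python3 rel.py .4551 .1986 .048 -24.1
```

```text
[0.45533683 0.19811615 0.04808757] [-6.57619551e-01 -3.07190543e+00  2.32806089e-05] [-1.0144614  -0.2625932  -0.74336571] 11.3333 0.05983679623781839 11.999819948850927
t 11.4833 pos [455.24 198.07  47.96] yaw -24.166303692509135 q [ 0.31  0.01  1.94 -0.    1.19 -0.84] op 0.05985593795889037 11.999887073598074 [ 0.45 -0.38 -1.35]
tool delta mm [ 0.35  0.43 -0.04] turn -0.06630369250913404
```

Call:
{"name": "play_rows", "arguments": {
  "deltas": [2, 0, 0, 0, 56, 2, 0, 0, 0, 56, 2, 0, 0.1, 0, 56, 2, 0, 0.2, 0, 56, 2, 0, 0.3, 0, 56, 2, 0, 0.3, 0, 56, 2, 0, 0.5, 0, 56, 2, 0, 0.6, 0, 56, 2, 0, 0.7, 0, 56, 0, 0, 0, 0, 56]
}}

```text
t: 12.32
tool_pos: [0.4389, 0.206, 0.0457]
orientation: [0.657, 3.072, 0.001]
force: [2.3, -1.2, 3.5]
opening: 0.0602
gripper_force: 12.0
```

```bash
python3 snap.py g1
```

```text
[0.43895163 0.20584358 0.04549866] [-6.57445999e-01 -3.07194246e+00 -9.17419301e-04] [2.58887222 0.16720776 1.38742764] 12.4667 0.05982345669948441 12.00029735766293
```

Call:
{"name": "play_rows", "arguments": {
  "deltas": [0, 0, -4, 0, 56, 0, 0, -10, 0, 56, 0, 0, -20, 0, 56, 0, 0, -20, 0, 56, 0, 0, -20, 0, 56, 0, 0, -6, 0, 56, 0, 0, 0, 0, 56, 0, 0, 0, 0, 56]
}}

```text
t: 13.13
tool_pos: [0.4387, 0.2055, 0.1251]
orientation: [-0.657, -3.072, -0.0]
force: [0.2, -0.3, -0.6]
opening: 0.06
gripper_force: 12.0
```

```bash
python3 snap.py g2
cat > tilt.py <<'E'
import sys,pickle,cv2
from h import *
from scipy.optimize import minimize
np.set_printoptions(precision=3,suppress=True)
# outline of core/plaque in tool frame. params: tilt(deg), dx (tool x mm of grasp pt on mid plane), h (height of the grasp pt over bottom, mm), dy
def pts(p,Q):
    th=np.radians(p[0]); n=np.array([-np.cos(th),0,-np.sin(th)]); u=np.array([np.sin(th),0,-np.cos(th)]) # front normal, up of plaque, tool axes (tool x=-plaque x, z down)
    Q=np.asarray(Q,float); return np.outer(Q[:,0],n)+np.outer(Q[:,2]-p[2],u)+np.outer(Q[:,1]+p[3],[0,1,0])+[p[1],0,-19.]
def world(st,P): return st["tool_pos"]+R.from_rotvec(st["orientation"]).apply(P/1e3)
seg=lambda a,b,n=60:np.array(a)+np.linspace(0,1,n)[:,None]*(np.array(b)-np.array(a))
B,F=-3.5,3.5
top=lambda x:np.vstack([seg((x,-30,70),(x,0,90)),seg((x,0,90),(x,30,70))])
E
python3 - <<'E'
from tilt import *
d=pickle.load(open("g2.pkl","rb"));w=d["wrist"];st=d["st"]
print(st["tool_pos"])
a=world(st,pts((26,0,45,0),[(B,0,90),(B,-30,70),(B,30,70),(B,-30,0),(B,30,0)]));q=proj(w,a,True);print(q.round(1))
print(proj(d["scene"],a).round())
x0,y0=235,int(q[:,1].min()-25)
A=cv2.resize(w["pixels"][y0:y0+100,x0:x0+90],(540,600),interpolation=cv2.INTER_CUBIC)
s=proj(d["scene"],a).mean(0).astype(int);print(x0,y0,s)
C=cv2.resize(d["scene"]["pixels"][s[1]-40:s[1]+40,s[0]-26:s[0]+26],(260,400),interpolation=cv2.INTER_CUBIC)
o=np.zeros((600,800,3),np.uint8);o[:,:540]=A;o[:400,540:]=C;cv2.imwrite("pics/c5.png",o)
E
```

```text
[0.43785448 0.20513841 0.1237889 ] [-6.57087600e-01 -3.06960892e+00  2.19075652e-03] [-0.76682554  0.14941699 -0.80890303] 13.2833 0.05955292464387369 11.999942655602354
[0.438 0.205 0.124]
[[273.5 252.7]
 [203.7 255.9]
 [344.7 255.9]
 [228.  264. ]
 [322.2 264. ]]
[[260. 132.]
 [251. 143.]
 [271. 135.]
 [257. 167.]
 [277. 158.]]
235 227 [263 147]
```

View pics/c5.png

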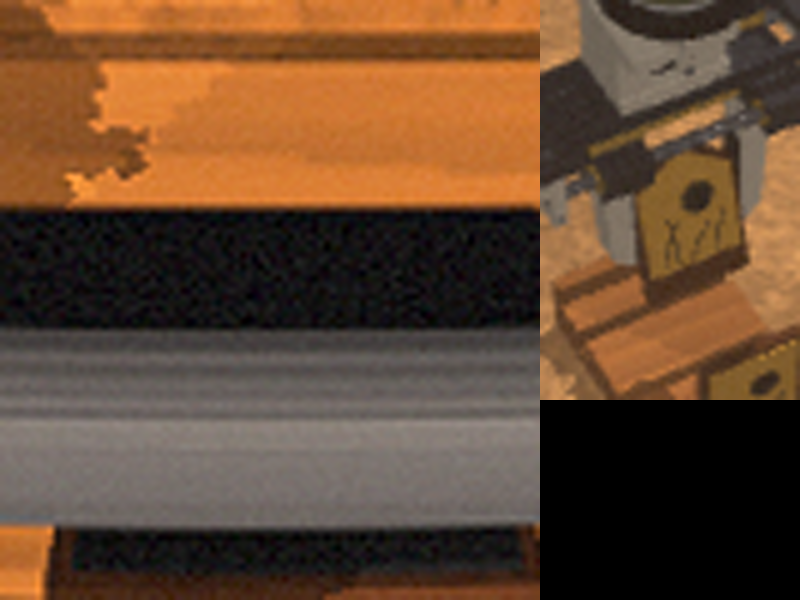

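Crop: in the wrist view a black strip spans rows 262–281 above the jaw bar (the back seen nearly edge-on). In the scene view the gold face has its apex at (267,137), left shoulder (257,144), and bottom corners (259,168) and (278.6,160), so I'll compare these with predictions.

Run:
```python
from tilt import *
d=pickle.load(open("g2.pkl","rb"));w=d["wrist"];st=d["st"]
for t in(0,10,15,20,26):
    Q=world(st,pts((t,0,45,0),[(F,0,90),(F,-30,70),(F,30,70),(F,-30,0),(F,30,0)]))
    print(t,"scene",proj(d["scene"],Q).round(1).tolist())
    Q=world(st,pts((t,0,45,0),[(B,0,90),(B,0,70),(-5,0,17),(B,0,0)]));print("   wrist rows (apex,70,17,bottom)",proj(w,Q,True)[:,1].round(1))
print("wrist col276 rows 240-330:",w["pixels"][250:330:3,276].tolist())
```

```text
0 scene [[264.4, 137.1], [254.2, 146.7], [274.8, 138.3], [255.0, 164.1], [274.6, 155.8]]
   wrist rows (apex,70,17,bottom) [308.  283.5 239.3 232.8]
10 scene [[263.0, 135.1], [253.4, 145.5], [273.9, 137.1], [256.4, 165.8], [276.0, 157.4]]
   wrist rows (apex,70,17,bottom) [287.6 273.3 247.2 244.7]
15 scene [[262.2, 134.3], [253.0, 145.0], [273.5, 136.6], [257.0, 166.5], [276.7, 158.1]]
   wrist rows (apex,70,17,bottom) [276.8 268.1 251.2 250.8]
20 scene [[261.5, 133.5], [252.6, 144.5], [273.1, 136.1], [257.6, 167.1], [277.4, 158.7]]
   wrist rows (apex,70,17,bottom) [265.8 262.8 255.4 256.9]
26 scene [[260.7, 132.8], [252.1, 144.0], [272.6, 135.6], [258.4, 167.6], [278.1, 159.2]]
   wrist rows (apex,70,17,bottom) [252.7 256.6 260.4 264.4]
wrist col276 rows 240-330: [[40, 110, 192], [55, 123, 212], [52, 124, 219], [49, 127, 218], [21, 17, 27], [14, 18, 11], [21, 21, 27], [18, 21, 18], [18, 14, 19], [30, 30, 27], [3, 0, 0], [68, 70, 76], [91, 98, 105], [79, 83, 89], [91, 92, 102], [99, 104, 109], [119, 132, 139], [115, 124, 131], [114, 118, 125], [106, 113, 122], [110, 115, 118], [107, 110, 117], [3, 14, 7], [5, 14, 17], [12, 24, 26], [18, 27, 64], [17, 37, 67]]
```

Run:
```python
from tilt import *
for n in("a2","g0","g1","g2"):
    w=pickle.load(open(n+".pkl","rb"))["wrist"]["pixels"].astype(int)
    g=w.sum(2)
    print(n,"row270 dark runs:",[(c) for c in range(120,440) if (g[270,c]<110)!=(g[270,c-1]<110)], "col276 dark runs rows:",[r for r in range(200,340) if (g[r,276]<110)!=(g[r-1,276]<110)])
    print("   col 215:",[r for r in range(200,300) if (g[r,215]<110)!=(g[r-1,215]<110)],"col226",w[235:285:4,229].tolist())
```

```text
a2 row270 dark runs: [168, 192, 363, 387] col276 dark runs rows: []
   col 215: [] col226 [[75, 137, 203], [72, 133, 200], [72, 141, 207], [57, 116, 176], [73, 132, 195], [70, 136, 206], [72, 131, 198], [68, 136, 202], [89, 160, 231], [81, 144, 215], [70, 135, 196], [85, 156, 230], [59, 61, 65]]
g0 row270 dark runs: [120, 127, 128, 132, 133, 136, 137, 161, 162, 205, 208, 211, 212, 213, 214, 217, 285, 286, 339, 340, 342, 343, 350, 393, 395, 412, 418, 421, 422, 427, 429, 433, 435, 438, 439] col276 dark runs rows: [240, 282, 322]
   col 215: [250, 263, 264, 265, 267, 268, 273, 280] col226 [[19, 41, 71], [29, 38, 66], [18, 21, 16], [29, 26, 33], [27, 21, 26], [29, 28, 26], [31, 29, 28], [20, 16, 26], [23, 16, 29], [34, 30, 33], [27, 24, 24], [29, 28, 28], [70, 73, 76]]
g1 row270 dark runs: [120, 121, 123, 124, 125, 127, 128, 132, 133, 135, 136, 138, 161, 162, 205, 207, 208, 209, 212, 350, 393, 395, 412, 417, 421, 424, 426, 428, 429, 430, 432, 433, 435, 436, 439] col276 dark runs rows: [263, 282, 330]
   col 215: [250, 263, 264, 265, 268, 275, 276, 281] col226 [[37, 83, 148], [40, 83, 142], [40, 85, 149], [40, 86, 143], [39, 79, 134], [44, 86, 144], [41, 95, 167], [21, 34, 51], [30, 29, 22], [20, 17, 18], [24, 24, 22], [18, 22, 28], [60, 67, 68]]
g2 row270 dark runs: [120, 121, 122, 124, 125, 126, 127, 129, 132, 133, 134, 135, 136, 137, 161, 162, 205, 208, 210, 211, 212, 213, 215, 216, 217, 220, 221, 350, 393, 395, 412, 417, 425, 429, 435, 436] col276 dark runs rows: [262, 282, 316, 323, 324, 326, 333]
   col 215: [250, 281] col226 [[41, 72, 121], [33, 87, 154], [40, 84, 149], [40, 86, 142], [39, 83, 144], [41, 93, 157], [40, 90, 152], [25, 29, 50], [7, 16, 19], [22, 14, 17], [22, 26, 21], [15, 22, 23], [59, 65, 66]]
```

Call:
{"name": "play_rows", "arguments": {
  "deltas": [0, 0, 20, 0, 56, 0, 0, 20, 0, 56, 0, 0, 15, 0, 56, 0, 0, 10, 0, 56, 0, 0, 8, 0, 56, 0, 0, 4, 0, 56, 0, 0, 3, 0, 56, 0, 0, 0, 0, 56]
}}

```text
t: 13.95
tool_pos: [0.4392, 0.2055, 0.0454]
orientation: [0.658, 3.072, 0.0]
force: [0.3, 0.5, 0.6]
opening: 0.0598
gripper_force: 12.0
```

Call:
{"name": "play_rows", "arguments": {
  "deltas": [1.5, 0, 0.2, 0, 56, 1.5, 0, 0.2, 0, 56, 1.5, 0, 0.3, 0, 56, 1.5, 0, 0.3, 0, 56, 1.5, 0, 0.3, 0, 56, 1.5, 0, 0.3, 0, 56, 1.5, 0, 0.3, 0, 56, 1, 0, 0.3, 0, 56, 0, 0, 0, 0, 56, 0, 0, 0, 0, 56]
}}

```text
t: 14.78
tool_pos: [0.4284, 0.2104, 0.0433]
orientation: [-0.657, -3.072, -0.0]
force: [1.2, -0.0, 0.3]
opening: 0.0598
gripper_force: 12.0
```

Call:
{"name": "play_rows", "arguments": {
  "deltas": [0, 0, -4, 0, 56, 0, 0, -10, 0, 56, 0, 0, -20, 0, 56, 0, 0, -20, 0, 56, 0, 0, -20, 0, 56, 0, 0, -6, 0, 56, 0, 0, 0, 0, 56, 0, 0, 0, 0, 56]
}}

```text
t: 15.45
tool_pos: [0.4284, 0.2102, 0.1231]
orientation: [0.658, 3.072, 0.0]
force: [0.3, -0.6, -1.0]
opening: 0.0596
gripper_force: 12.0
```

```bash
python3 snap.py g3
python3 - <<'E'
from tilt import *
d=pickle.load(open("g3.pkl","rb"));w=d["wrist"]["pixels"].astype(int)
for c in(276,250,300,230,215,340): print(c,[(r,*w[r,c]) for r in range(248,288,2)])
E
```

```text
[0.42742999 0.20981551 0.12166892] [-6.57153798e-01 -3.06975188e+00  2.20259730e-03] [ 0.37821337 -1.08827132  0.00122824] 15.6 0.0598440807199535 11.999536814109888
276 [(248, np.int64(38), np.int64(69), np.int64(117)), (250, np.int64(34), np.int64(79), np.int64(129)), (252, np.int64(53), np.int64(121), np.int64(212)), (254, np.int64(48), np.int64(115), np.int64(201)), (256, np.int64(52), np.int64(117), np.int64(202)), (258, np.int64(54), np.int64(121), np.int64(203)), (260, np.int64(45), np.int64(113), np.int64(196)), (262, np.int64(55), np.int64(110), np.int64(194)), (264, np.int64(49), np.int64(107), np.int64(189)), (266, np.int64(47), np.int64(118), np.int64(205)), (268, np.int64(46), np.int64(120), np.int64(207)), (270, np.int64(55), np.int64(124), np.int64(217)), (272, np.int64(48), np.int64(120), np.int64(207)), (274, np.int64(53), np.int64(126), np.int64(216)), (276, np.int64(23), np.int64(7), np.int64(1)), (278, np.int64(6), np.int64(4), np.int64(7)), (280, np.int64(21), np.int64(44), np.int64(85)), (282, np.int64(57), np.int64(57), np.int64(64)), (284, np.int64(59), np.int
[... 4361 characters left out ...]
 np.int64(24)), (260, np.int64(24), np.int64(27), np.int64(19)), (262, np.int64(24), np.int64(22), np.int64(21)), (264, np.int64(17), np.int64(13), np.int64(22)), (266, np.int64(25), np.int64(30), np.int64(29)), (268, np.int64(15), np.int64(20), np.int64(23)), (270, np.int64(29), np.int64(33), np.int64(26)), (272, np.int64(29), np.int64(22), np.int64(20)), (274, np.int64(6), np.int64(17), np.int64(20)), (276, np.int64(15), np.int64(12), np.int64(24)), (278, np.int64(18), np.int64(23), np.int64(32)), (280, np.int64(23), np.int64(41), np.int64(67)), (282, np.int64(62), np.int64(63), np.int64(65)), (284, np.int64(60), np.int64(69), np.int64(68)), (286, np.int64(91), np.int64(93), np.int64(98))]
```

```bash
cat > wr.py <<'E'
from tilt import *
n=sys.argv[1];d=pickle.load(open(n+".pkl","rb"));w=d["wrist"];g=w["pixels"].astype(int)
def bands(c):
    p=g[262:284,c]; s=p.sum(1); return [(262+i,int(p[i].sum()),int(p[i][2]-p[i][0])) for i in range(10,22)]
for c in(230,276,320): print(c,bands(c))
for t in(18,20,22,24,26,28):
  for h in(45,):
    f=lambda dx:proj(w,world(d["st"],pts((t,dx,h,0),[(-5,0,17)])),True)[0,1]-float(sys.argv[2])
    from scipy.optimize import brentq
    dx=brentq(f,-20,8)
    print(t,"dx",round(dx,1),"rows lac17,lac84,back70,apexB,apexF,bottomB",proj(w,world(d["st"],pts((t,dx,h,0),[(-5,0,17),(-5,0,84),(B,30,70),(B,0,90),(F,0,90),(B,0,0)])),True)[:,1].round(1))
E
python3 wr.py g3 275.3
```

```text
230 [(272, 282, 113), (273, 272, 101), (274, 254, 101), (275, 241, 84), (276, 79, -9), (277, 75, -4), (278, 64, -6), (279, 111, 39), (280, 129, 65), (281, 158, 19), (282, 197, 5), (283, 192, 0)]
276 [(272, 375, 159), (273, 374, 151), (274, 395, 163), (275, 305, 123), (276, 31, -22), (277, 64, -8), (278, 17, 1), (279, 82, 17), (280, 150, 64), (281, 170, 64), (282, 178, 7), (283, 175, 0)]
320 [(272, 373, 156), (273, 374, 152), (274, 391, 167), (275, 339, 130), (276, 42, 14), (277, 34, -4), (278, 55, 4), (279, 99, 29), (280, 108, 52), (281, 137, 26), (282, 178, 5), (283, 173, 7)]
18 dx -13.9 rows lac17,lac84,back70,apexB,apexF,bottomB [275.3 296.8 292.9 303.7 321.6 274.3]
20 dx -12.9 rows lac17,lac84,back70,apexB,apexF,bottomB [275.3 291.  288.8 297.2 315.4 275.2]
22 dx -11.8 rows lac17,lac84,back70,apexB,apexF,bottomB [275.3 285.1 284.6 290.5 309.  276.1]
24 dx -10.7 rows lac17,lac84,back70,apexB,apexF,bottomB [275.3 279.1 280.5 283.7 302.4 277. ]
26 dx -9.7 rows lac17,lac84,back70,apexB,apexF,bottomB [275.3 273.1 276.2 276.8 295.7 278. ]
28 dx -8.6 rows lac17,lac84,back70,apexB,apexF,bottomB [275.3 267.1 272.  269.9 288.9 278.9]
```

Call:
{"name": "play_rows", "arguments": {
  "deltas": [0, 0, 20, 0, 56, 0, 0, 20, 0, 56, 0, 0, 15, 0, 56, 0, 0, 10, 0, 56, 0, 0, 8, 0, 56, 0, 0, 3, 0, 56, 0, 0, 1, 0, 56, 0, 0, 0, 0, 56, 0, 0, 0, 0, 56]
}}

```text
t: 16.35
tool_pos: [0.4292, 0.2104, 0.0471]
orientation: [0.657, 3.071, 0.001]
force: [-0.5, 0.2, -0.4]
opening: 0.0599
gripper_force: 12.0
```

Call:
{"name": "play_rows", "arguments": {
  "deltas": [1, 0, 0, 0, 56, 0.8, 0, 0, 0, 56, 0.8, 0, 0.1, 0, 56, 0.7, 0, 0.1, 0, 56, 0.7, 0, 0.1, 0, 56, 0.6, 0, 0.2, 0, 56, 0, 0, 0, 0, 56, 0, 0, 0, 0, 56]
}}

```text
t: 17.02
tool_pos: [0.4245, 0.2122, 0.0459]
orientation: [0.657, 3.072, 0.001]
force: [1.8, 0.5, 0.5]
opening: 0.0601
gripper_force: 12.0
```

Call:
{"name": "play_rows", "arguments": {
  "deltas": [0, 0, -4, 0, 56, 0, 0, -10, 0, 56, 0, 0, -20, 0, 56, 0, 0, -20, 0, 56, 0, 0, -20, 0, 56, 0, 0, -6, 0, 56, 0, 0, 0, 0, 56, 0, 0, 0, 0, 56],
  "newtons": 20
}}

```text
t: 17.68
tool_pos: [0.4242, 0.2121, 0.1256]
orientation: [0.658, 3.072, 0.0]
force: [0.4, 0.2, -1.5]
opening: 0.0596
gripper_force: 20.0
```

```bash
python3 snap.py g4; python3 wr.py g4 278
```

```text
[0.42324448 0.21168626 0.1241793 ] [-6.57199917e-01 -3.06974248e+00  2.19379347e-03] [ 0.05517513 -0.35940715 -0.17099025] 17.8333 0.05999978834933686 19.999458790698554
230 [(272, 235, 100), (273, 226, 95), (274, 260, 107), (275, 69, -2), (276, 55, -3), (277, 97, 2), (278, 122, 36), (279, 172, 62), (280, 140, 59), (281, 136, 34), (282, 191, 0), (283, 201, 4)]
276 [(272, 412, 174), (273, 332, 141), (274, 14, -10), (275, 75, -7), (276, 79, 5), (277, 94, 45), (278, 125, 38), (279, 84, 41), (280, 134, 53), (281, 154, 57), (282, 187, 9), (283, 188, 1)]
320 [(272, 372, 161), (273, 415, 176), (274, 349, 141), (275, 104, 35), (276, 69, -16), (277, 40, -7), (278, 98, 39), (279, 116, 48), (280, 112, 49), (281, 129, 30), (282, 185, 2), (283, 183, 3)]
18 dx -15.7 rows lac17,lac84,back70,apexB,apexF,bottomB [278.  300.7 296.4 307.8 325.5 276.8]
20 dx -14.6 rows lac17,lac84,back70,apexB,apexF,bottomB [278.  295.  292.4 301.3 319.3 277.7]
22 dx -13.6 rows lac17,lac84,back70,apexB,apexF,bottomB [278.  289.1 288.2 294.7 313.  278.6]
24 dx -12.5 rows lac17,lac84,back70,apexB,apexF,bottomB [278.  283.2 284.1 287.9 306.5 279.5]
26 dx -11.4 rows lac17,lac84,back70,apexB,apexF,bottomB [278.  277.2 279.9 281.1 299.9 280.4]
28 dx -10.3 rows lac17,lac84,back70,apexB,apexF,bottomB [278.  271.3 275.7 274.3 293.1 281.3]
```

Call:
{"name": "play_rows", "arguments": {
  "deltas": [0, 0, -8, 0, 56, 0, 0, -17, 0, 56, -3, -4, -17, 0, 56, -8, -10, -12, 0, 56, -13, -17, -6, 0, 56, -16, -20, -3, 0, 56, -16, -20, -3, 0, 56, -16, -20, -3, 0, 56, -16, -20, 0, 0, 56, -16, -20, 0, 0, 56]
}}

```text
t: 18.67
tool_pos: [0.4656, 0.0488, 0.195]
orientation: [-0.657, -3.072, 0.0]
force: [-0.4, 0.0, -1.1]
opening: 0.0594
gripper_force: 20.0
```

Call:
{"name": "play_rows", "arguments": {
  "deltas": [-16, -20, 0, 0, 56, -16, -20, 0, 0, 56, -16, -20, 0, 0, 56, -16, -20, 0, 0, 56, -16, -20, 0, 0, 56, -16, -20, 0, 0, 56, -14, -18, 0, 0, 56, -10, -14, 0, 0, 56, -6, -8, 0, 0, 56, -3, -4, 0, 0, 56]
}}

```text
t: 19.5
tool_pos: [0.516, -0.1536, 0.1944]
orientation: [-0.66, -3.071, -0.0]
force: [0.9, 0.9, 0.8]
opening: 0.0594
gripper_force: 20.0
```

Call:
{"name": "play_rows", "arguments": {
  "deltas": [0, 0, 0, 1, 56, 0, 0, 0, 2, 56, 0, 0, 0, 2.5, 56, 0, 0, 0, 3, 56, 0, 0, 0, 3, 56, 0, 0, 0, 2.5, 56, 0, 0, 0, 2, 56, 0, 0, 0, 0.8, 56, 0, 0, 0, 0, 56, 0, 0, 0, 0, 56]
}}

```text
t: 20.33
tool_pos: [0.5161, -0.1517, 0.1947]
orientation: [-1.097, -2.944, -0.0]
force: [-0.0, -0.2, -0.1]
opening: 0.0599
gripper_force: 20.0
```

```bash
python3 rel.py .5162 -.1564 .1938 -41
```

```text
t 20.4833 pos [ 516.1  -152.08  194.78] yaw -40.906087736939696 q [-0.38 -0.02  1.69  0.    1.47 -1.24] op 0.05986440335193813 19.999473941861652 [ 0.27  0.55 -0.71]
tool delta mm [-2.9  -3.2   0.98] turn 0.09391226306030376
```

Call:
{"name": "play_rows", "arguments": {
  "deltas": [-1.5, -1.6, 0.5, 0, 56, -1.4, -1.6, 0.5, 0, 56, 0, 0, 0, 0, 56, 0, 0, 0, 0, 56, 0, 0, 0, 0, 56]
}}

```text
t: 20.9
tool_pos: [0.5161, -0.1569, 0.1937]
orientation: [-1.1, -2.943, -0.0]
force: [-1.0, 0.7, -0.8]
opening: 0.0594
gripper_force: 20.0
```

```bash
python3 snap.py f1; python3 wr.py f1 278 | head -3
cat > chk.py <<'E'
from tilt import *
n=sys.argv[1];d=pickle.load(open(n+".pkl","rb"));st=d["st"];c=d["scene"]
im=cv2.GaussianBlur(c["pixels"].astype(np.float32),(0,0),.7)
gx=cv2.Sobel(im,cv2.CV_32F,1,0);gy=cv2.Sobel(im,cv2.CV_32F,0,1);G=np.minimum(np.sqrt((gx**2+gy**2).sum(2)),300)
out=np.vstack([seg((F,-30,0),(F,30,0)),seg((F,-30,0),(F,-30,40)),seg((F,30,0),(F,30,40)),seg((5,-27,17),(5,27,17)),seg((5,-27,17),(5,-27,55)),seg((5,27,17),(5,27,55))])
lens=np.load("lens.npy")
def val(p):
    q=proj(c,world(st,pts(p[:4],out))).astype(np.float32)+np.float32(p[4:6])
    return cv2.remap(G,q[:,:1].copy(),q[:,1:].copy(),cv2.INTER_LINEAR).mean()
R0=[]
for t in(23,25,27,29,31):
  for h in(39,42,45,48): 
    best=max((val((t,-10.7,h,0,a,b)),a,b) for a in np.arange(-3,3.1,.5) for b in np.arange(-3,3.1,.5)); R0.append((best[0],t,h,best[1],best[2]))
R0.sort(reverse=True)
for r in R0[:8]: print(np.round(r,1))
E
python3 chk.py f1
```

```text
[ 0.51618191 -0.15678374  0.19373245] [-1.09932926e+00 -2.94291899e+00 -9.96770733e-06] [ 0.73967986  0.69580759 -1.23229702] 21.05 0.0596496943769833 19.999548197665717
230 [(272, 471, 145), (273, 468, 150), (274, 521, 162), (275, 98, 18), (276, 0, 0), (277, 54, -12), (278, 107, 27), (279, 79, 41), (280, 93, 41), (281, 135, 18), (282, 214, 1), (283, 179, 9)]
276 [(272, 498, 151), (273, 426, 130), (274, 30, -24), (275, 29, -14), (276, 73, 16), (277, 104, 48), (278, 112, 61), (279, 148, 43), (280, 112, 44), (281, 86, 43), (282, 209, -2), (283, 193, 5)]
320 [(272, 358, 116), (273, 428, 138), (274, 426, 132), (275, 135, 35), (276, 40, -11), (277, 41, 8), (278, 94, 59), (279, 135, 42), (280, 117, 39), (281, 129, 25), (282, 205, 4), (283, 178, 10)]
[183.   31.   42.    0.5   1. ]
[182.6  29.   42.    0.5   1. ]
[182.5  31.   39.    0.5   2. ]
[182.2  31.   48.    0.   -1.5]
[182.   27.   42.    0.5   1.5]
[181.9  31.   45.    0.   -0.5]
[181.8  29.   45.    0.    0. ]
[181.7  27.   39.    0.5   2.5]
```

```bash
python3 -c "
from plant import robot
print(robot.close_job())"
```

```text
the job is handed in; nothing more can be done
None
```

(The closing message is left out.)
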